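# Vent the larger vacuum canister through its lock-nut valve

## Robot

A 6-joint arm with a two-finger parallel gripper is mounted at the origin on the work surface. World frame = base frame: x ahead of the robot, y to its left, z up, the work surface at z = 0. Lengths are in mm, angles in degrees, forces in N, time in s.
With the tool pointing down it reaches from about 275 to 750 mm from the base axis. Payload 10.2 kg.
Tool frame: the origin (TCP) lies at the very end of the fingers, on their centre line; the grasp point (between the pads) lies grasp_offset behind it (grasp_offset is the distance from the TCP to the grasp point, in mm); z points along the fingers, y is the line along which they close (so a half turn about z gives the same grasp; the last joint's range is limited). The gripper opens to 88 mm and grips with 3 to 60 N. Pads are 18 mm wide; open, the fingers measure 123 mm over their backs; the gripper's body (75 mm by 187 mm) begins 45 mm behind the grasp point.
Start: joints at [-89.691, 17.928, 85.812, -0, 76.261, -12.8], TCP at [119.061, -511.327, 238.72] pointing down, gripper open.
Joint ranges: [-168.41, 168.41], [-55.51, 124.54], [10.69, 146.95], [-70.63, 250.63], [1, 178], [-165.06, 165.06]. Speed limits (degrees/s): [136.94, 136.94, 172.46, 180, 180, 180].

## Interface

Orientations are given as [roll, pitch, yaw] about the fixed x, y, z axes, in that order (R = Rz(yaw) Ry(pitch) Rx(roll)).
In Python, from plant import state, grab_frame, camera_model, job_done, grasp_offset gives the robot as it stands.
- The arm moves only by the tool carry_out, never from a script. Its argument "steps" is a list of rows, each a list of 3 entries, a list of its own where there are three numbers: the opening, from -1 (shut) to 1 (fully open), then the shift along the world's x, y, z in mm, then the turn about the world's z in degrees. A call has 1 to 20 rows; each row is the pose to reach, as a shift and turn from the pose commanded when the call began; what a row does not reach only later rows make up. A row lasts 1/12 s, in which the tool goes at most 41.7 mm and 7.16 degrees, less where a joint would pass 70% of its speed; a pose out of reach is approached as far as the arm can. A call with a gripper value outside its range is refused whole. The fingers move at their own pace and stop on an object; the grip force is fixed at half the most. Time passes only in rows, so rows that repeat a pose let the fingers close. It gives the time, the measured TCP pose, the force, the opening and the grip force at its end, in the units of the state.
- state(): the state, without advancing time (a new reading comes with each control period).
- grab_frame(name): name is "scene" or "top" or "wrist"; returns the picture (480x640x3 uint8, blue, green, red); there is no depth.
- camera_model(name): a dict with "fx", "fy", "cx", "cy" (pixels), "k1" (the pictures are not rectified: a ray, as slopes to the right and down, at radius r is drawn at 1 + k1 r^2 times it, then the intrinsics apply), "world_from_camera" (4x4, takes a point from camera to world coordinates); the wrist camera has in their place "tool_from_camera" (4x4, takes a point from camera to tool coordinates, whose origin is the TCP and whose axes are the flange's). Camera axes: x right, y down, z forward; pixel columns grow to the right and rows downward; lengths in mm; the calibration is good to about 2 mm. A picture is of the moment at which its call begins: read the wrist's pose just before it. camera_model takes no time and is no camera call.
- job_done(): hands the job in; it is judged then, once.
The state is a dict: "time": time; "joint_pos": joint angles; "joint_velocities": joint speeds; "tau": joint torques, N m; "ee_pos": TCP position; "eef_rot": TCP orientation; "ft_force": force on the tool from outside, world axes, zero at the start; "wrist_torque": the same for the moment, N m; "width": finger opening in mm; "finger_force": force on a finger pad.
Only numpy, scipy, OpenCV 4.12 (cv2) and the standard library are available. Lean on these libraries where they do the work, as an engineer would, in place of code of your own. Each camera call takes 0.05 s, during which the arm holds its last target. There are 200 camera calls.

## Task

Let the air into the larger of the two vacuum filament canisters: unscrew the winged lock nut of its valve counter-clockwise until it stops, then press the freed valve pin all the way down and keep it down for a good second. Let the pin spring back up, screw the nut clockwise fully home again and move clear. Leave the smaller canister's valve and all the loose things on the table as they are.

Things in the scene. Friction and masses are not known exactly. Their poses are not given: they have to be found in the camera images.
- big_canister: the larger canister, fixed to the table: clear round wall, grey lid, 178 mm across the lid, lid top 100 mm above the table; origin at the centre of its underside, z up along the valve axis, which is the canister's axis. A black flange (56 mm across, 6 mm high) and a dark valve stem 32 mm across stand on the lid; the stem top is 126 mm above the table and the lock nut sits on it
- lock_nut (a joint): angle of the larger canister's lock nut: 0 = screwed fully home (as at the start), grows counter-clockwise seen from above, 2.6 rad at the stop. It turns stiffly (about 0.12 N m, so 3 N at a wing) and stays where it is left; it climbs the pin by 3.2 mm per rad (8.3 mm in all). While home it rests on the stem and the pin cannot go down; the pin can go down only as far as the nut has been unscrewed
- lock_nut_mid (a point): the middle of the larger canister's aluminium lock nut, on the valve axis (at first 134 mm above the table): knurled barrel 36 mm across and 16 mm high, with two flat wings along the point's +x and -x axis, each reaching from the barrel to 53 mm from the axis, 9 mm thick and 14 mm high (7 mm above and below this point). The point turns and rises with the nut; z up. A wing can be pushed round with a fingertip; below the wings there are 27 mm of free height over the lid
- valve_pin (a joint): how far the larger canister's valve pin is pressed down: 0 = up, 0.007 m = fully down; it springs back. It takes about 3.5 N to start and 8.5 N fully down
- valve_pin_tip (a point): centre of the flat top of the larger canister's steel valve pin, 16 mm across; at rest 168 mm above the table (26 mm above the nut's top when the nut is home, 17 mm when unscrewed). It is pressed straight down
- small_canister: the smaller canister, fixed to the table, of the same form: 132 mm across the lid, lid top 70 mm above the table, the top of its valve pin at 138 mm; origin at the centre of its underside. Its valve has the same size and form and must be left alone. The two canisters swap places from run to run
- small_nut (a joint): angle of the smaller canister's lock nut, rad; 0 = home; leave it
- small_pin (a joint): travel of the smaller canister's valve pin, m; 0 = up; leave it
- scraper: loose bystander: spatula-shaped scraper about 200 mm long lying along its x axis between the canisters; origin at its underside
- bracket: loose bystander: small grey L-shaped printed bracket, 60 x 30 x 46 mm; origin at its underside
- nozzle_jar: loose bystander: glass jar 56 mm wide, 60 mm tall; origin at its underside
- spare_spool: loose bystander: filament spool lying flat, 140 mm across, 50 mm thick; origin at its underside
- wrench: loose bystander: steel wrench lying flat; origin at its underside
- brush: loose bystander: brush lying flat; origin at its underside
- glue_stick: loose bystander: white upright tube, 30 mm across, 100 mm tall; origin at its underside

How it is judged (in metres and radians):
On the way, in this order (a step that is already met when the one before it is completed fails the run):
1. the larger canister's lock nut is unscrewed, to its stop or nearly (over 2.2 of 2.6 rad), with the pin up (value of joint lock_nut above 2.2 rad and value of joint valve_pin below 0.0015 m), for 0.1 s.
2. the freed pin is pressed down (over 5 of 7 mm) for 0.7 s (value of joint valve_pin above 0.005 m), for 0.7 s.
At the end, for the whole second after the job is handed in: the larger canister's nut is home again (within 0.15 rad) with its pin up (within 1 mm); the smaller canister's nut is home (within 0.2 rad) and its pin up; every loose bystander is within 30 mm of where it began (value of joint lock_nut below 0.15 rad and value of joint each of valve_pin, small_pin below 0.001 m and value of joint small_nut below 0.2 rad and distance of each of scraper, bracket, nozzle_jar, spare_spool, wrench, brush, glue_stick from where it was at the start of the episode below 0.03 m); the robot touches nothing.
It fails at once if the smaller canister's valve is worked (nut over 0.2 rad or pin over 2 mm) (value of joint small_nut above 0.2 rad or value of joint small_pin above 0.002 m).
It fails at once if a loose bystander is shoved (over 30 mm) (distance of any of scraper, bracket, nozzle_jar, spare_spool, wrench, brush, glue_stick from where it was at the start of the episode above 0.03 m).
It also fails if it takes over 66 s, if anything falls off the work surface, if the arm or the gripper's body presses on something with over 40 N, if the wrist force passes 120 N, or if a joint passes its speed limit or range.

## Working session

There is one attempt and no reset: what is moved stays moved. The work goes in short steps, Python scripts to look and compute and a tool call to move; the robot and the scene stay as the last step left them, time stands still between calls to the robot, and variables do not carry over. Pictures are saved under pics/ and viewed, at most 10 in all, crops included, and the job is handed in when it is done.

Besides the shell and the picture viewer there is one more tool, called after "Request:" as name(argument=value, ...), one argument or row to a line, values as JSON. carry_out: Moves the arm, as the interface text tells. Its arguments: {"type":"object","properties":{"steps":{"type":"array"}},"required":["steps"]}

```bash
mkdir -p pics
python3 - <<'E'
from plant import *
import cv2
print(state(), grasp_offset if not callable(grasp_offset) else grasp_offset())
for n in("scene","top"):
    cv2.imwrite(f"pics/{n}0.png",grab_frame(n)); print(n,camera_model(n))
print(camera_model("wrist"))
E
```

```text
{'time': 0.0, 'joint_pos': array([-8.96922099e+01,  1.79596403e+01,  8.58536659e+01, -5.13534997e-04,
        7.62604282e+01, -1.27999865e+01]), 'joint_velocities': array([ 0.00863043, -0.08357125, -0.0601172 , -0.03387314, -0.09128822,
        0.03147086]), 'tau': array([ 3.34346396e-04, -4.02205145e+01, -2.52272898e+01,  6.94499910e-02,
        3.51314270e-02, -8.32362207e-05]), 'ee_pos': array([ 119.0450142 , -511.07461913,  238.16157233]), 'eef_rot': array([-1.79927987e+02, -1.58494307e-02,  1.31078889e+01]), 'ft_force': array([-0.25308257, -0.14786918,  0.11239487]), 'wrist_torque': array([0.03806636, 0.03888464, 0.05394331]), 'finger_force': 0.0, 'width': 88.10469530056683} 18.700000000000003
scene {'fx': 622.785886553645, 'fy': 622.785886553645, 'cx': 326.77530374017897, 'cy': 231.78964413596924, 'k1': 0.04490863756247424, 'world_from_camera': array([[ 5.84437330e-01,  5.53222314e-01, -5.93614419e-01,
         1.58465305e+03],
       [ 8.11427369e-01, -3.94560149e-01,  4.31170399e-01,
        -7.17278673e+02],
       [ 4.31649230e-03, -7.33667063e-01, -6.79495407e-01,
        
[... 393 characters left out ...]
6254e-03,
         6.92604051e+00],
       [ 6.42938092e-03, -8.11761323e-02, -9.96679035e-01,
         1.46884271e+03],
       [ 0.00000000e+00,  0.00000000e+00,  0.00000000e+00,
         1.00000000e+00]])}
{'fx': 388.4369979585502, 'fy': 388.4369979585502, 'cx': 318.2525890980518, 'cy': 227.21193655364917, 'k1': -0.017340831338418666, 'tool_from_camera': array([[-1.01074239e-03, -9.60389316e-01, -2.78659899e-01,
         7.18787592e+01],
       [ 9.99999489e-01, -9.66843046e-04, -2.94969392e-04,
        -5.50231422e-01],
       [ 1.38650668e-05, -2.78660055e-01,  9.60389803e-01,
        -1.45653087e+02],
       [ 0.00000000e+00,  0.00000000e+00,  0.00000000e+00,
         1.00000000e+00]])}
```

View pics/top0.png

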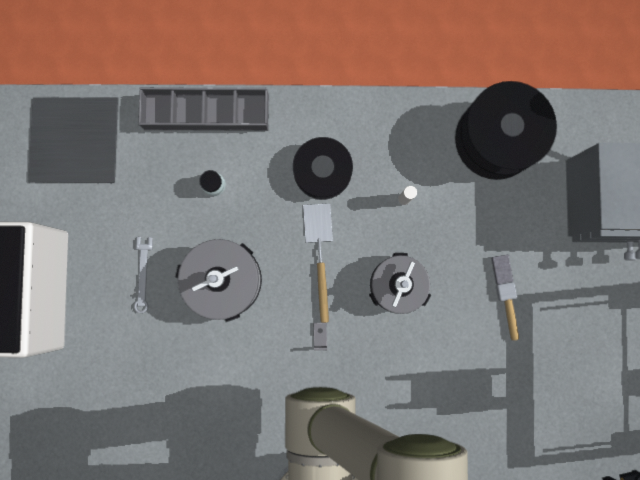

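View pics/scene0.png

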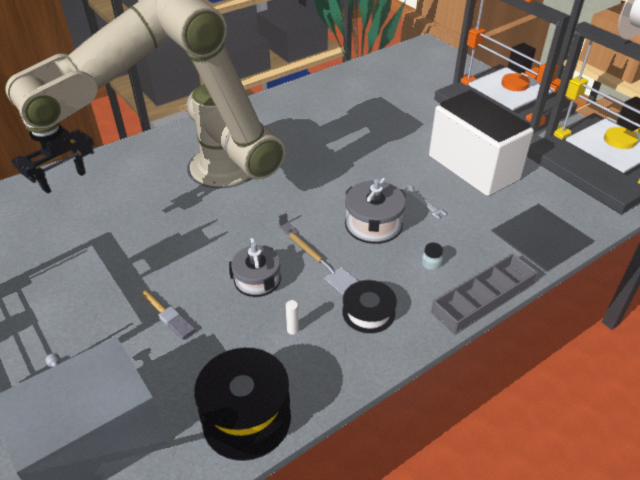

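The top view shows the big canister at about (220,279) with its nut at (216,279) and wings running (195,289) to (238,268). The small one is at (402,284). The scene view shows the big valve near (376,190).

```bash
cat > h.py <<'E'
from plant import *
import numpy as np, cv2
from scipy.spatial.transform import Rotation as R
def ray(n,uv,T=None):
    c=camera_model(n); K=np.array([[c['fx'],0,c['cx']],[0,c['fy'],c['cy']],[0,0,1]])
    p=cv2.undistortPoints(np.array([[uv]],float),K,np.array([c['k1'],0,0,0.]))[0,0]
    W=c['world_from_camera'] if T is None else T@c['tool_from_camera']
    return W[:3,3],W[:3,:3]@np.array([*p,1])
def tool(s):
    T=np.eye(4);T[:3,:3]=R.from_euler('xyz',s['eef_rot'],degrees=True).as_matrix();T[:3,3]=s['ee_pos'];return T
def atz(r,z): o,d=r; return o+d*(z-o[2])/d[2]
def tri(rs):
    A=sum(np.eye(3)-np.outer(d,d)/(d@d) for o,d in rs);b=sum((np.eye(3)-np.outer(d,d)/(d@d))@o for o,d in rs)
    return np.linalg.solve(A,b)
E
python3 - <<'E'
from h import *
for uv,z in [((216,279),134),((195,289),141),((238,268),141),((220,279),100),((403,284),104),((410,191),100),((323,167),50),((320,335),20)]: print(uv,atz(ray("top",uv),z).round(1))
E
```

```text
(216, 279) [523.7 227.1 134. ]
(195, 289) [502.  270.3 141. ]
(238, 268) [547.4 179.3 141. ]
(220, 279) [524.4 223.9 100. ]
(403, 284) [ 516.2 -178.2  104. ]
(410, 191) [ 723.1 -195.1  100. ]
(323, 167) [785.7  -1.2  50. ]
(320, 335) [398.3   2.9  20. ]
```

Request:
carry_out(
  steps=[
    [1,[20,35,15],5],
    [1,[40,72,30],10],
    [1,[60,108,45],15],
    [1,[80,145,60],21],
    [1,[100,181,60],26],
    [1,[120,217,60],31],
    [1,[140,254,60],36],
    [1,[160,290,60],41],
    [1,[180,327,60],46],
    [1,[200,363,60],51],
    [1,[220,400,60],57],
    [1,[240,436,60],62],
    [1,[260,472,60],67],
    [1,[280,509,60],72],
    [1,[300,545,60],77],
    [1,[320,581,60],82],
    [1,[340,618,60],87],
    [1,[360,654,60],93],
    [1,[380,690,60],98],
    [1,[400,716,60],103],
  ],
)

```text
time: 1.77
ee_pos: [519.2, 207.4, 298.4]
eef_rot: [-180.0, -0.0, 116.4]
ft_force: [0.4, -1.3, 0.1]
width: 88.1
finger_force: 0.0
```

Run:
```python
from h import *
import pickle
s=state(); cv2.imwrite("pics/w1.png",grab_frame("wrist")); pickle.dump(s,open("s1.pkl","wb"))
print(s['time'],s['ee_pos'],s['eef_rot'],s['joint_pos'])
```

```text
1.7667 [519.17152719 207.43366792 298.40789201] [-1.79973455e+02 -1.74443867e-02  1.16433690e+02] [ 9.76851497e+00  2.04170875e+01  7.35410677e+01  9.12043941e-03
  8.60722779e+01 -1.66658066e+01]
```

View pics/w1.png

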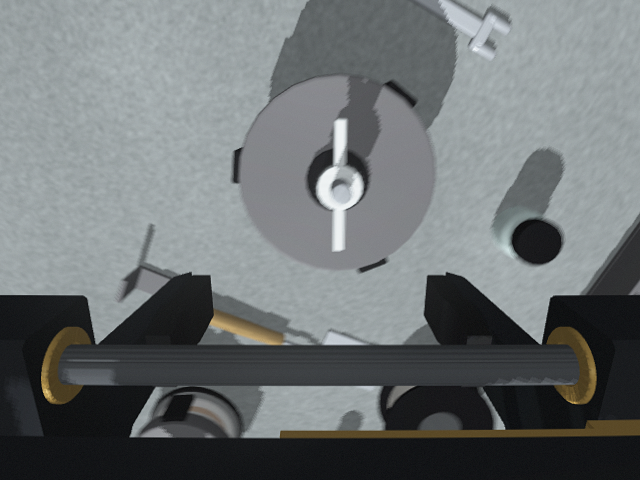

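The wrist view shows the pin tip at (342,187) and the wing ends at (341,120) and (338,249). The nut is nearly aligned with the tool x axis.

Run:
```python
from h import *
import pickle
T=tool(pickle.load(open("s1.pkl","rb")))
for uv,z in [((342,187),168),((341,120),141),((338,249),141),((338,172),100)]: print(uv,atz(ray("",uv,T) if 0 else ray("wrist",uv,T),z).round(1))
print(tri([ray("wrist",(342,187),T),ray("top",(212,278))]), tri([ray("wrist",(342,187),T),ray("scene",(377,181))]))
```

```text
(342, 187) [524.7 235.  168. ]
(341, 120) [504.2 276.4 141. ]
(338, 249) [549.1 184.  141. ]
(338, 172) [524.4 236.3 100. ]
[526.07703156 232.75542591 152.6449026 ] [524.30836352 232.82183093 161.49719956]
```

Request:
carry_out(
  steps=[
    [1,[3,15,-30],-7],
    [1,[6,27,-50],-14],
    [1,[6.5,27.3,-70],-20],
    [1,[6.5,27.3,-88],-25],
    [1,[6.5,27.3,-88],-25],
    [1,[6.5,27.3,-88],-25],
    [1,[6.5,27.3,-88],-25],
  ],
)

```text
time: 2.4
ee_pos: [526.0, 231.9, 212.0]
eef_rot: [179.9, -0.0, 91.2]
ft_force: [0.3, 0.1, 1.0]
width: 88.1
finger_force: 0.0
```

Run:
```python
from h import *
import pickle
s=state(); cv2.imwrite("pics/w2.png",grab_frame("wrist")); pickle.dump(s,open("s2.pkl","wb"))
print(s['time'],s['ee_pos'],s['eef_rot'],s['joint_pos'])
```

```text
2.4 [525.98169247 231.91660796 211.96151854] [ 1.79910714e+02 -1.71753060e-02  9.12426321e+01] [1.21212291e+01 2.53344097e+01 7.92985618e+01 1.64301082e-05
 7.52761059e+01 1.08786062e+01]
```

View pics/w2.png

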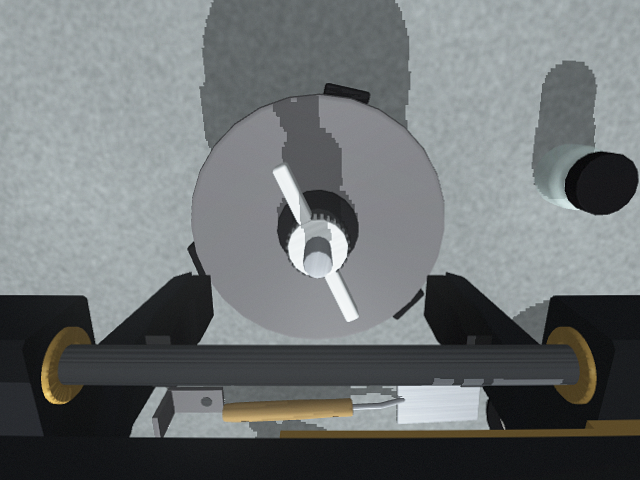

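The pin tip is at (318,264), with the wing ends at about (281,167) and (352,320).

Run:
```python
from h import *
import pickle
T1,T=[tool(pickle.load(open(f"s{i}.pkl","rb"))) for i in(1,2)]
for uv,z in [((318,264),168),((281,167),141),((352,320),141)]: print(uv,atz(ray("wrist",uv,T),z).round(1))
print(tri([ray("wrist",(318,264),T),ray("wrist",(342,187),T1)]),tri([ray("wrist",(318,264),T),ray("wrist",(342,187),T1),ray("scene",(377,181))]))
```

```text
(318, 264) [526.  229.2 168. ]
(281, 167) [504.5 275.8 141. ]
(352, 320) [548.2 181.5 141. ]
[524.12765106 236.16038977 183.24916415] [525.34316418 230.7240009  164.06544631]
```

Request:
carry_out(
  steps=[
    [1,[0,-2.3,-30],0],
    [1,[0,-2.3,-60],0],
    [1,[0,-2.3,-80],0],
    [1,[0,-2.3,-85],0],
    [0.2,[0,-2.3,-85],0],
    [-0.2,[0,-2.3,-85],0],
    [-1,[0,-2.3,-85],0],
    [-1,[0,-2.3,-85],0],
    [-1,[0,-2.3,-85],0],
    [-1,[0,-2.3,-85],0],
    [-1,[0,-2.3,-85],0],
    [-1,[0,-2.3,-85],0],
  ],
)

```text
time: 3.45
ee_pos: [525.6, 229.7, 125.9]
eef_rot: [180.0, -0.0, 91.1]
ft_force: [0.1, 0.4, -0.6]
width: 36.9
finger_force: 0.0
```

Request:
carry_out(
  steps=[
    [-1,[0,0,0],0],
    [-1,[0,0,0],0],
    [-1,[0,0,0.2],4],
    [-1,[0,0,0.4],8],
    [-1,[0,0,0.7],12],
    [-1,[0,0,0.9],16],
    [-1,[0,0,1.1],20],
  ],
)

```text
time: 4.03
ee_pos: [525.2, 229.6, 126.9]
eef_rot: [-179.9, -0.0, 111.3]
ft_force: [-2.4, -1.6, 3.3]
width: 34.9
finger_force: 30.0
```

Request:
carry_out(
  steps=[
    [-1,[0,0,0.3],6],
    [-1,[0,0,0.7],12],
    [-1,[0,0,1.0],18],
    [-1,[0,0,1.3],24],
    [-1,[0,0,1.7],30],
    [-1,[0,0,2.0],36],
    [-1,[0,0,2.4],42],
    [-1,[0,0,2.7],48],
    [-1,[0,0,3.0],54],
    [-1,[0,0,3.4],60],
    [-1,[0,0,3.7],66],
    [-1,[0,0,4.0],72],
    [-1,[0,0,4.4],78],
    [-1,[0,0,4.7],84],
    [-1,[0,0,5.0],90],
    [-1,[0,0,5.4],96],
    [-1,[0,0,5.7],102],
    [-1,[0,0,6.0],108],
    [-1,[0,0,6.4],114],
    [-1,[0,0,6.7],120],
  ],
)

```text
time: 5.7
ee_pos: [524.8, 227.2, 133.1]
eef_rot: [-180.0, -0.4, -128.6]
ft_force: [-4.1, -14.3, 2.4]
width: 35.3
finger_force: 30.0
```

Run:
```python
from h import *
s=state(); cv2.imwrite("pics/w3.png",grab_frame("wrist"))
print(s['eef_rot'],s['joint_pos'],s['wrist_torque'],s['ft_force'])
```

```text
[-179.97339679   -0.35821701 -128.61577564] [  11.78698206   29.58402184   85.19270739   -0.27347943   65.48258409
 -129.48327651] [-2.31004616  0.51758203 -0.14867699] [ -4.0827925  -14.32474116   2.393436  ]
```

View pics/w3.png

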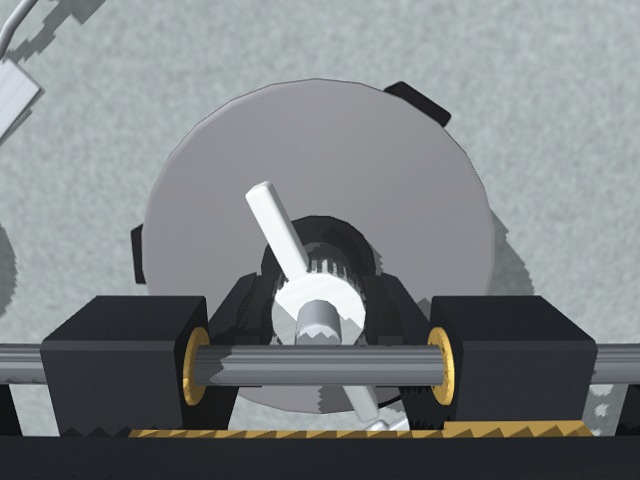

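Request:
carry_out(
  steps=[
    [-1,[0,-1.5,0.3],5],
    [-1,[0,-2.5,0.5],9],
    [-1,[0,-2.5,0.6],11],
    [-1,[0,-2.5,0.6],11],
  ],
)

```text
time: 6.08
ee_pos: [525.0, 226.7, 134.1]
eef_rot: [179.9, -0.1, -117.9]
ft_force: [-4.7, -4.7, 2.3]
width: 35.3
finger_force: 30.0
```

```bash
python3 -c "
from h import *
s=state();print(s['eef_rot'],s['ee_pos'],s['wrist_torque'],s['ft_force'])"
```

```text
[ 1.79930618e+02 -9.23507198e-02 -1.17872470e+02] [525.03598168 226.6736622  134.0600572 ] [-0.52911655  0.60937792 -0.4672724 ] [-4.68373548 -4.68583022  2.2992551 ]
```

Request:
carry_out(
  steps=[
    [0.4,[0,0,0],0],
    [0.4,[0,0,0],0],
    [0.4,[0,0,0],0],
    [0.4,[-0.6,-1,0],0],
    [0.4,[-0.6,-1,20],0],
    [0.4,[-0.6,-1,40],0],
    [0.4,[-0.6,-1,55],0],
    [-1,[-0.6,-1,55],0],
    [-1,[-0.6,-1,55],0],
    [-1,[-0.6,-1,55],0],
    [-1,[-0.6,-1,55],0],
    [-1,[-0.6,-1,55],0],
    [-1,[-0.6,-1,55],0],
    [-1,[-0.6,-1,55],0],
    [-1,[-0.6,-1,55],0],
    [-1,[-0.6,-1,55],0],
    [-1,[-0.6,-1,55],0],
  ],
)

```text
time: 7.5
ee_pos: [525.0, 226.2, 189.1]
eef_rot: [180.0, -0.0, -117.9]
ft_force: [-0.2, 0.2, -1.0]
width: 0.8
finger_force: 0.0
```

Run:
```python
from h import *
s=state(); cv2.imwrite("pics/w4.png",grab_frame("wrist"))
print(s['eef_rot'],s['ee_pos'],s['ft_force'],s['width'])
```

```text
[ 1.79998574e+02 -3.13543547e-04 -1.17892404e+02] [524.95237308 226.17766661 189.08555987] [-0.16467643  0.21072199 -1.02942641] 0.8093214812261801
```

View pics/w4.png

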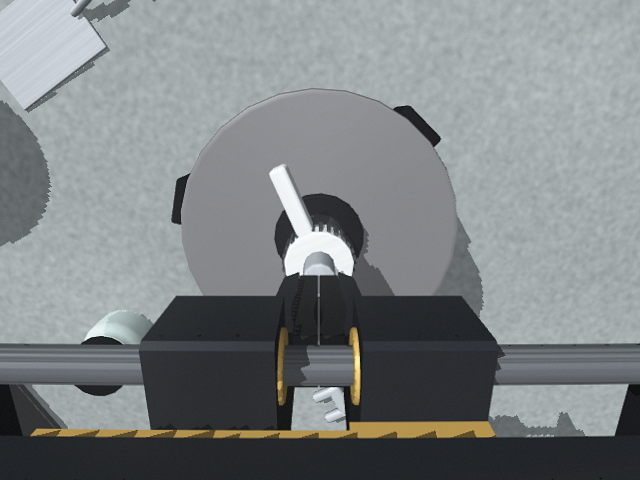

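The closed fingertips are at about (318,285), centred on the pin at (318,262), and the nut is still unscrewed. I'm pressing the pin now.

Request:
carry_out(
  steps=[
    [-1,[0,0,-15],0],
    [-1,[0,0,-20],0],
    [-1,[0,0,-22],0],
    [-1,[0,0,-24],0],
    [-1,[0,0,-26],0],
    [-1,[0,0,-27],0],
    [-1,[0,0,-27],0],
  ],
)

```text
time: 8.13
ee_pos: [524.8, 226.1, 162.7]
eef_rot: [180.0, -0.0, -117.9]
ft_force: [-4.7, -1.6, 6.1]
width: 0.5
finger_force: 3.2
```

Request:
carry_out(
  steps=[
    [-1,[0,0,-1],0],
    [-1,[0,0,-2],0],
    [-1,[0,0,-2.5],0],
    [-1,[0,0,-2.5],0],
    [-1,[0,0,-2.5],0],
  ],
)

```text
time: 8.55
ee_pos: [524.9, 226.2, 161.4]
eef_rot: [-180.0, 0.0, -117.9]
ft_force: [-6.1, -1.7, 12.4]
width: 0.1
finger_force: 6.2
```

Request:
carry_out(
  steps=[
    [-1,[0,0,-0.3],0],
    [-1,[0,0,-0.3],0],
    [-1,[0,0,-0.3],0],
    [-1,[0,0,-0.3],0],
    [-1,[0,0,-0.3],0],
    [-1,[0,0,-0.3],0],
    [-1,[0,0,-0.3],0],
    [-1,[0,0,-0.3],0],
    [-1,[0,0,-0.3],0],
    [-1,[0,0,-0.3],0],
    [-1,[0,0,-0.3],0],
    [-1,[0,0,-0.3],0],
    [-1,[0,0,-0.3],0],
    [-1,[0,0,-0.3],0],
    [-1,[0,0,-0.3],0],
    [-1,[0,0,-0.3],0],
    [-1,[0,0,-0.3],0],
  ],
)

```text
time: 9.97
ee_pos: [525.0, 226.2, 161.3]
eef_rot: [-179.9, 0.0, -117.9]
ft_force: [-7.4, -3.1, 14.8]
width: 0.7
finger_force: 7.2
```

Request:
carry_out(
  steps=[
    [-1,[0,0,8],0],
    [-1,[0,0,30],0],
    [0.4,[0,0,30],0],
    [0.4,[0,0,30],0],
    [0.4,[0,0,30],0],
    [0.4,[0,0,30],0],
    [0.4,[0,0,30],0],
    [0.4,[0,0,30],0],
    [0.4,[0,0,30],0],
  ],
)

```text
time: 10.72
ee_pos: [524.9, 226.1, 188.9]
eef_rot: [180.0, -0.0, -117.9]
ft_force: [-0.2, 0.0, 0.9]
width: 44.9
finger_force: 0.0
```

Request:
carry_out(
  steps=[
    [0.4,[0,0,0],0],
    [0.4,[0,0,0],0],
    [0.4,[0,0,0],0],
    [0.4,[0,0,-20],0],
    [0.4,[0,0,-40],0],
    [0.4,[0,0,-50],0],
    [0.4,[0,0,-55],0],
    [-1,[0,0,-55],0],
    [-1,[0,0,-55],0],
    [-1,[0,0,-55],0],
    [-1,[0,0,-55],0],
    [-1,[0,0,-55],0],
    [-1,[0,0,-55],0],
    [-1,[0,0,-55],0],
  ],
)

```text
time: 11.88
ee_pos: [525.0, 226.4, 134.8]
eef_rot: [-180.0, 0.0, -117.9]
ft_force: [-2.2, 2.0, 3.5]
width: 35.1
finger_force: 30.0
```

Gripped. I'm turning it clockwise 151°, lowering 0.056 mm per degree.

Request:
carry_out(
  steps=[
    [-1,[0,0,-0.3],-6],
    [-1,[0,0,-0.7],-12],
    [-1,[0,0,-1.0],-18],
    [-1,[0,0,-1.3],-24],
    [-1,[0,0,-1.7],-30],
    [-1,[0,0,-2.0],-36],
    [-1,[0,0,-2.4],-42],
    [-1,[0,0,-2.7],-48],
    [-1,[0,0,-3.0],-54],
    [-1,[0,0,-3.4],-60],
    [-1,[0,0,-3.7],-66],
    [-1,[0,0,-4.0],-72],
    [-1,[0,0,-4.4],-78],
    [-1,[0,0,-4.7],-84],
    [-1,[0,0,-5.0],-90],
    [-1,[0,0,-5.4],-96],
    [-1,[0,0,-5.7],-102],
    [-1,[0,0,-6.0],-108],
    [-1,[0,0,-6.4],-114],
    [-1,[0,0,-6.7],-120],
  ],
)

```text
time: 13.55
ee_pos: [524.9, 229.0, 128.2]
eef_rot: [179.8, -0.2, 121.9]
ft_force: [-1.4, 17.1, 3.2]
width: 35.1
finger_force: 30.0
```

Request:
carry_out(
  steps=[
    [-1,[0,0,-0.3],-6],
    [-1,[0,0,-0.7],-12],
    [-1,[0,0,-1.0],-18],
    [-1,[0,0,-1.3],-24],
    [-1,[0,0,-1.6],-28],
    [-1,[0,0,-1.6],-31],
    [-1,[0,0,-1.6],-32],
    [-1,[0,0,-1.6],-32],
  ],
)

```text
time: 14.22
ee_pos: [525.6, 229.2, 126.9]
eef_rot: [179.8, -0.3, 90.1]
ft_force: [2.1, 18.6, 1.9]
width: 35.4
finger_force: 30.0
```

```bash
python3 -c "
from h import *
s=state();print(s['eef_rot'],s['ee_pos'],s['wrist_torque'],s['ft_force'])"
```

```text
[179.78049883  -0.32743073  90.13473773] [525.64556124 229.17021295 126.86390986] [ 2.86753446 -0.37874692  0.61872514] [ 2.08477471 18.64563986  1.87055319]
```

Request:
carry_out(
  steps=[
    [0.5,[0,0,0],0],
    [0.5,[0,0,0],0],
    [0.5,[0,0,0],0],
    [0.5,[0,0,0],0],
    [0.5,[0,0,0],0],
    [0.5,[0,0,20],0],
    [0.5,[0,0,50],0],
    [0.5,[0,0,85],0],
    [0.5,[0,0,85],0],
    [0.5,[0,0,85],0],
  ],
)

```text
time: 15.05
ee_pos: [525.6, 226.2, 212.5]
eef_rot: [179.8, -0.0, 90.1]
ft_force: [0.0, -0.5, 0.4]
width: 66.4
finger_force: 0.0
```

Run:
```python
from h import *
s=state(); cv2.imwrite("pics/w5.png",grab_frame("wrist"))
print(s['eef_rot'],s['ee_pos'],s['ft_force'],s['width'])
```

```text
[ 1.79806372e+02 -3.24557495e-02  9.00979771e+01] [525.55991412 226.15026297 212.48761821] [ 0.00049066 -0.46266117  0.35618203] 66.44762205355583
```

View pics/w5.png

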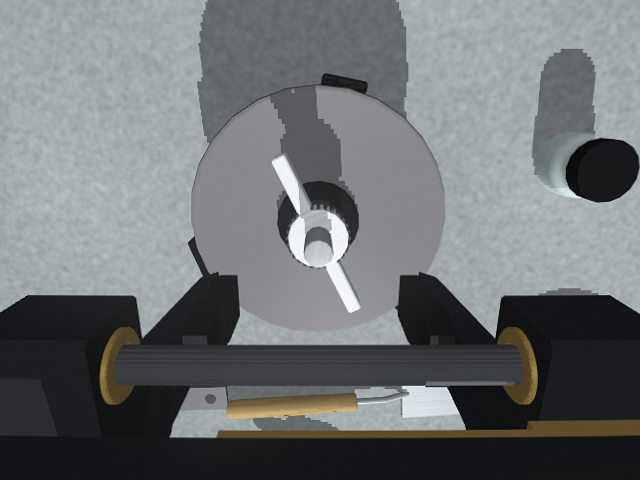

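The wing ends at (280,158) and (354,309) match the start angle once the 1.1° tool yaw difference is counted, so the nut is home with the pin up at (318,253).

Request:
carry_out(
  steps=[
    [0.5,[0,0,30],0],
    [0.5,[0,0,60],0],
    [0.5,[0,0,80],0],
    [0.5,[0,0,80],0],
    [0.5,[0,0,80],0],
  ],
)

```text
time: 15.52
ee_pos: [524.9, 226.1, 289.9]
eef_rot: [-179.9, 0.0, 90.1]
ft_force: [-0.6, 0.2, -1.3]
width: 66.4
finger_force: 0.0
```

```bash
python3 -c "
from plant import *
print(job_done())"
```

```text
the job is handed in; nothing more can be done
None
```

The job is handed in (no verdict was returned): I unscrewed the larger canister's nut to its stop, held the pin fully down for over a second, screwed the nut home again, and moved the arm clear, touching nothing else.

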